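# Sweep the offcuts off the cutting board into the scrap tray

### The arm

A 6-joint arm with a two-finger parallel gripper is mounted at the origin on the work surface. World frame = base frame: x ahead of the robot, y to its left, z up, the work surface at z = 0. Lengths are in m, angles in rad, forces in N, time in s.
With the tool pointing down it reaches from about 0.3 to 0.775 m from the base axis. Payload 14.6 kg.
Tool frame: the origin (TCP) lies at the very end of the fingers, on their centre line; the grasp point (between the pads) lies 19 mm behind it; y points along the fingers, z is the direction in which the jaws open and shut, and the axes are right-handed (so a half turn about y gives the same grasp; the last joint's range is limited). The gripper opens to 94 mm and grips with 3 to 60 N. Pads are 16 mm wide; open, the fingers measure 119 mm over their backs; the gripper's body (75 mm by 177 mm) begins 78 mm behind the grasp point.
Start: joints at [-1.236, 0.3, 1.521, -0, 1.321, -0.067], TCP at [0.215, -0.506, 0.205] pointing down, gripper open.
Joint ranges: [-3.03, 3.03], [-0.79, 2.21], [0.23, 2.52], [-1.04, 4.18], [0, 3.07], [-2.55, 2.55]. Speed limits (rad/s): [2.22, 2.22, 2.57, 3.14, 3.14, 3.14].

### API

Orientations are given as [roll, pitch, yaw] about the fixed x, y, z axes, in that order (R = Rz(yaw) Ry(pitch) Rx(roll)).
In Python, from station import get_obs, camera, job gives the robot as it stands.
- The arm moves only by the tool step_arm, never from a script. Its argument "targets" is a list of rows, each a list of 6 numbers: the shift along the tool's x, y, z in mm, then the turn, a rotation vector about the tool's x, y, z in degrees. In form: [[dx, dy, dz, rx, ry, rz], ...]. A call has 1 to 12 rows; each row shifts and turns the commanded pose from where the row before left it, along the tool's axes as they then stand; what a row does not reach is not made up. A row lasts 1/8 s, in which the tool goes at most 62.5 mm and 10.7 degrees, less where a joint would pass 70% of its speed; a pose out of reach is approached as far as the arm can. A call is refused whole if a number of a shift passes 62.5 or a number of a turn 10.7, either way. A call with a gripper value outside its range is refused whole. "gripper" is the opening, from -1 (shut) to 1 (fully open), set as the call begins (left out, the last holds). The fingers move at their own pace and stop on an object; "squeeze" is the grip in N (left out, the last holds). Time passes only in rows, so rows that do not move let the fingers close. It gives the time, the measured TCP pose, the force and the opening at its end, in the units of the state.
- get_obs(): the state, without advancing time (a new reading comes with each control period).
- camera(name): name is "side" or "top"; returns a dict with "pixels" (400x640x3 uint8, red, green, blue), "intrinsics" (3x3 intrinsics, pixels), "R" (3x3) and "t" (3): a world point X has camera coordinates R X + t. Camera axes: x right, y down, z forward; pixel columns grow to the right and rows downward; lengths in m; the calibration is good to about 2 mm. A picture is of the moment at which its call begins. There is no depth.
- job.hand_in(): hands the job in, once; it reports no verdict.
The state is a dict: "time_s": time; "qpos": joint angles; "joint_vel": joint speeds; "tau": joint torques, N m; "ee_pos": TCP position; "eef_rot": TCP orientation; "force": force on the tool from outside, world axes, zero at the start; "moment": the same for the moment, N m; "grip_width": finger opening in m.
Only numpy, scipy, OpenCV 4.12 (cv2) and the standard library are available. Lean on these libraries where they do the work, as an engineer would, in place of code of your own. Each camera call takes 0.05 s, during which the arm holds its last target.

### The job

Clear the cutting board: with closed fingers, sweep the three angular wood offcuts (the square, the oblong and the L-shaped one) along the board and through the open side of the metal scrap tray, until each is wholly inside it and clear of the mouth. Do not pick up or lift the offcuts, and leave the round disc and everything else where it is.

Things in the scene. Friction and masses are not known exactly. Their poses are not given: they have to be found in the camera images.
- board: green cutting board with a printed grid, fixed to the table, 340 (its x) x 380 (its y) x 6 mm thick; origin at the centre of its underside, on the table; its +y edge meets the mouth of the scrap tray
- tray: bare aluminium scrap tray, fixed, open at the top and at one side (the mouth), which lies against the +y edge of the cutting board (1 mm gap). Inside 300 mm wide (its x) and 140 mm deep (its y); floor 2 mm thick on the table, so 4 mm lower than the board's top; side and back walls 40 mm high, 3 mm thick, none at the mouth. Origin at table level at the middle of the mouth; +y points into the tray, x along the mouth
- square: square plywood offcut, 40 x 40 x 15 mm, about 25 g, lying flat on the board; origin at the centre of its underside, z up
- oblong: oblong plywood offcut, 54 (its x) x 36 (its y) x 15 mm, about 30 g, lying flat on the board; origin at the centre of its underside, z up
- ell: L-shaped plywood offcut, 15 mm thick, about 30 g, both legs 50 mm long outside and 24 mm wide, lying flat on the board; origin under its centre of mass, 20.6 mm from either outer edge (the outer corner points to -x, -y; the legs run along +x and +y; farthest point 36 mm from the origin)
- disc: round disc of the same plywood, 50 mm diameter, 15 mm thick, about 60 g, loose on the board among the offcuts: the finished part, to be left alone; origin at the centre of its underside
- jar: small closed glue jar, 36 mm diameter, 55 mm tall, standing loose on the board along its -y edge; leave alone; origin at the centre of its underside
- marker: flat-bodied grey marker pen with a black cap, 125 (its x) x 20 x 14 mm, lying loose on the board along its -y edge; leave alone; origin on its underside, on its axis, 62.5 mm from either end
- tape: empty wooden ring (tape core), 90 mm outer diameter, 24 mm high, loose on the table off the -y edge of the board; leave alone; origin at the centre of its underside
- knife: craft knife with a black handle, 170 mm long overall (along its y, blade to +y), 20 mm wide, 12 mm high, loose on the table between board and robot; leave alone; origin under the middle of its 120 mm handle
- cup: white ceramic cup, 72 mm rim diameter, 95 mm tall, standing loose on the table off the -y edge of the board; leave alone; origin at the centre of its underside

How it is judged:
At the end, for the whole second after the job is handed in: All three offcuts rest in the scrap tray, the origin of each at least 20 mm past the mouth and between the tray's walls, and below 30 mm height; the disc, jar, marker, tape ring, knife and cup are upright and within 20 mm of where they started (y of square in the frame of tray between 0.02 and 0.14 m and x of square in the frame of tray between -0.15 and 0.15 m and height (world z) of each of square, oblong, ell below 0.03 m and linear speed of each of square, oblong, ell below 0.02 m/s and y of oblong in the frame of tray between 0.02 and 0.14 m and x of oblong in the frame of tray between -0.15 and 0.15 m and y of ell in the frame of tray between 0.02 and 0.14 m and x of ell in the frame of tray between -0.15 and 0.15 m and distance of each of disc, jar, marker, tape, knife, cup from where it was at the start of the episode below 0.02 m and angle between each of disc, jar, marker, tape, knife, cup's own z axis and vertical below 0.3 rad); the robot touches nothing.
It fails at once if an offcut is lifted (its underside centre rises more than about 24 mm above the cutting board) (height (world z) of any of square, oblong, ell above 0.03 m).
It fails at once if anything other than the three offcuts is shifted by more than 20 mm or tipped over (distance of any of disc, jar, marker, tape, knife, cup from where it was at the start of the episode above 0.02 m or angle between any of disc, jar, marker, tape, knife, cup's own z axis and vertical above 0.3 rad).
It also fails if it takes over 72 s, if anything falls off the work surface, if the arm or the gripper's body presses on something with over 40 N, if the wrist force passes 120 N, or if a joint passes its speed limit or range.

## Working session

There is one attempt and no reset: what is moved stays moved. The work goes in short steps, Python scripts to look and compute and a tool call to move; the robot and the scene stay as the last step left them, time stands still between calls to the robot, and variables do not carry over. Pictures are saved under pics/ and viewed, and the job is handed in when it is done.

Besides the shell and the picture viewer there is one more tool, called after "Emit:" as name(argument=value, ...), one argument or row to a line, values as JSON. step_arm: Moves the arm, as the interface text tells. Its arguments: {"type":"object","properties":{"targets":{"type":"array","items":{"type":"array","items":{"type":"number"}}},"gripper":{"type":"number"},"squeeze":{"type":"number"}},"required":["targets"]}

```bash
ls; mkdir -p pics
python3 - <<'E'
from station import get_obs,camera,job
import cv2,pickle
o=get_obs();print(o)
d={}
for n in("top","side"):
    c=camera(n);d[n]=c;cv2.imwrite(f"pics/{n}0.png",c["pixels"][:,:,::-1]);print(n,c["intrinsics"],c["R"],c["t"])
pickle.dump(d,open("c0.pkl","wb"))
E
```

```text
pics
{'time_s': 0.0, 'qpos': array([-1.23559751e+00,  3.00467269e-01,  1.52160037e+00, -1.41087351e-06,
        1.32071296e+00, -6.65625417e-02]), 'joint_vel': array([ 0.00095198, -0.0012649 , -0.00091154, -0.00075435, -0.00073683,
        0.00019284]), 'tau': array([-2.36670840e-04, -5.31808877e+01, -3.52735412e+01,  7.08030956e-02,
        2.44483317e-02, -9.98908945e-05]), 'ee_pos': array([ 0.21499737, -0.50593872,  0.20488028]), 'eef_rot': array([-1.57198173e+00,  7.76508152e-05, -2.73983100e+00]), 'force': array([0.26052399, 0.61575435, 0.64417885]), 'moment': array([0.02644522, 0.01472026, 0.04646906]), 'grip_width': 0.09419823245660577}
top [[514.27535516   0.         322.01686763]
 [  0.         514.27535516 200.23050232]
 [  0.           0.           1.        ]] [[-2.36518810e-02 -9.99720129e-01 -5.01641039e-04]
 [-9.88052705e-01  2.34522793e-02 -1.52321509e-01]
 [ 1.52290644e-01 -3.10704242e-03 -9.88330869e-01]] [-0.10149749  0.55415669  1.14147514]
side [[377.2440093    0.         323.871682  ]
 [  0.         377.2440093  197.01788416]
 [  0.           0.           1.        ]] [[ 0.99555252 -0.09369398  0.00982915]
 [-0.04537183 -0.56829084 -0.82157588]
 [ 0.08256253  0.81747597 -0.57001444]] [-0.55793801 -0.0053805   0.9351736 ]
```

View pics/top0.png

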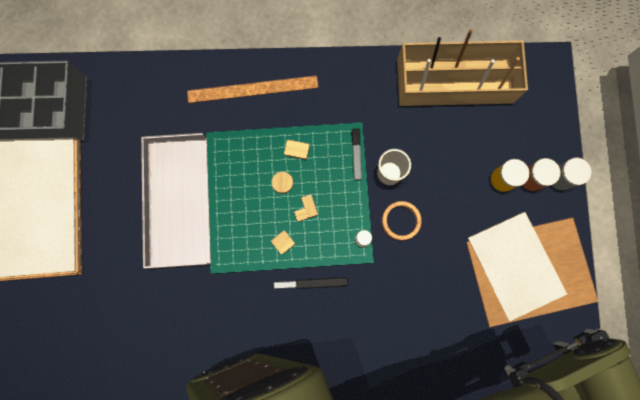

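View pics/side0.png

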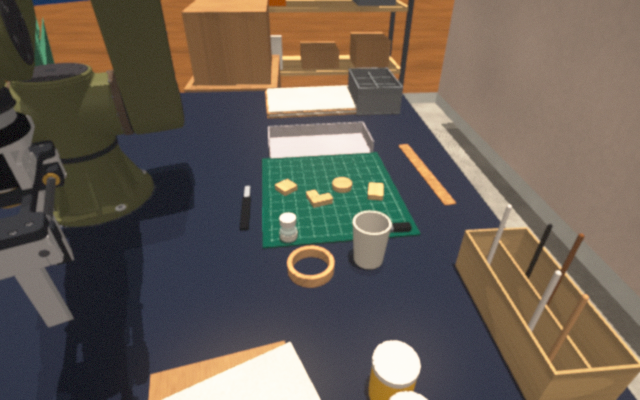

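The top view shows the tray at left (143–208, 135–267). The oblong is at (297,149), the disc at (282,182), the ell at (306,209) and the square at (283,242). The marker is at (357,155) and the jar at (364,239).

```bash
cat > h.py <<'E'
import numpy as np,cv2
def ray(c,u,v):
    K,R,t=c["intrinsics"],c["R"],c["t"]
    d=R.T@np.linalg.inv(K)@np.array([u,v,1.]);o=-R.T@t
    return o,d
def plane(c,u,v,z):
    o,d=ray(c,u,v);return (o+d*(z-o[2])/d[2])
def tri(a,pa,b,pb):
    o1,d1=ray(a,*pa);o2,d2=ray(b,*pb)
    s=np.linalg.lstsq(np.c_[d1,-d2],o2-o1,rcond=None)[0]
    p,q=o1+s[0]*d1,o2+s[1]*d2
    return (p+q)/2,np.linalg.norm(p-q)
def proj(c,X):
    p=c["intrinsics"]@(c["R"]@np.asarray(X,float)+c["t"]);return p[:2]/p[2]
def blobs(c,box,vmin=150):
    x0,y0,x1,y1=box
    hsv=cv2.cvtColor(c["pixels"],cv2.COLOR_RGB2HSV)
    m=cv2.inRange(hsv,(8,60,vmin),(32,255,255));k=np.zeros_like(m);k[y0:y1,x0:x1]=m[y0:y1,x0:x1]
    cs=cv2.findContours(k,cv2.RETR_EXTERNAL,cv2.CHAIN_APPROX_NONE)[0]
    return [q for q in cs if cv2.contourArea(q)>40]
E
python3 - <<'E'
import pickle;from h import *
d=pickle.load(open("c0.pkl","rb"));T,S=d["top"],d["side"]
for n,c,b in(("top",T,(145,125,370,272)),("side",S,(265,150,400,225))):
    for q in blobs(c,b):
        M=cv2.moments(q);u,v=M["m10"]/M["m00"],M["m01"]/M["m00"]
        w=np.array([plane(c,*p[0],.021)[:2] for p in q],np.float32)
        print(n,round(u),round(v),"area",M["m00"],"world",plane(c,u,v,.021).round(4),"minrect",[np.round(x,4) for x in cv2.minAreaRect(w*1000)])
        if n=="top":print("  approx",[plane(c,*p[0],.021)[:2].round(3).tolist() for p in cv2.approxPolyDP(q,2.,True)])
# board corners
hsv=cv2.cvtColor(T["pixels"],cv2.COLOR_RGB2HSV)
g=cv2.inRange(hsv,(65,80,50),(95,255,255));g=cv2.morphologyEx(g,cv2.MORPH_CLOSE,np.ones((15,15)))
q=max(cv2.findContours(g,0,2)[0],key=cv2.contourArea)
w=np.array([plane(T,*p[0],.006)[:2]*1000 for p in q],np.float32);r=cv2.minAreaRect(w);print("board",r,cv2.boxPoints(r))
for p in[(143,135),(207,133),(145,267),(210,266)]:print("tray",p,plane(T,*p,.04).round(3))
for n,c,b in(("top",T,(130,110,420,300)),("side",S,(230,110,430,280))):
    x0,y0,x1,y1=b;k=2.7 if n=="top" else 3.5
    cv2.imwrite(f"pics/{n}0z.png",cv2.resize(c["pixels"][y0:y1,x0:x1,::-1],None,fx=k,fy=k,interpolation=2))
E
```

```text
top 282 242 area 278.5 world [ 0.4592 -0.0208  0.021 ] minrect [array([459.1301, -20.6786]), array([40.2614, 40.5983]), np.float64(38.7509)]
  approx [[0.485, -0.025], [0.462, 0.006], [0.434, -0.015], [0.456, -0.047]]
top 306 209 area 309.0 world [ 0.5361 -0.0772  0.021 ] minrect [array([539.055 , -71.6978]), array([50.8555, 50.3368]), np.float64(17.2146)]
  approx [[0.568, -0.089], [0.561, -0.066], [0.54, -0.072], [0.529, -0.049], [0.51, -0.055], [0.523, -0.102]]
top 282 182 area 321.5 world [ 0.6014 -0.0212  0.021 ] minrect [array([600.7307, -21.3646]), array([47.201 , 48.0304]), np.float64(89.1541)]
  approx [[0.625, -0.012], [0.611, 0.002], [0.592, 0.002], [0.579, -0.009], [0.579, -0.031], [0.593, -0.045], [0.615, -0.043], [0.624, -0.029]]
top 296 149 area 315.5 world [ 0.6808 -0.0562  0.021 ] minrect [array([680.8716, -56.3166]), array([55.2014, 36.8722]), np.float64(77.0671)]
  approx [[0.702, -0.035], [0.668, -0.029], [0.66, -0.079], [0.694, -0.082]]
side 318 197 area 204.5 world [ 0.5385 -0.081   0.021 ] minrect [array([540.7859, -74.6749]), array([53.57  , 56.9922]), np.float64(18.6291)]
side 376 190 area 204.0 world [ 0.6822 -0.0618  0.021 ] minrect [array([681.6071, -62.227 ]), array([69.4476, 37.4723]), np.float64(77.2787)]
side 286 185 area 165.5 world [ 0.4621 -0.0251  0.021 ] minrect [array([463.0526, -25.2124]), array([44.8865, 50.6663]), np.float64(36.0995)]
side 342 183 area 183.0 world [ 0.6031 -0.0247  0.021 ] minrect [array([603.6787, -23.215 ]), array([57.4164, 50.4228]), np.float64(53.7321)]
board ((569.703857421875, -33.96437072753906), (343.12554931640625, 381.4173278808594), 2.4136383533477783) [[ 390.26184  149.35   ]
 [ 406.3247  -231.72894]
 [ 749.1459  -217.27875]
 [ 733.083    163.8002 ]]
tray (143, 135) [0.717 0.303 0.04 ]
tray (207, 133) [0.719 0.152 0.04 ]
tray (145, 267) [0.409 0.289 0.04 ]
tray (210, 266) [0.407 0.142 0.04 ]
```

```bash
python3 -c "
import cv2
for n in('top0z','side0z'):print(cv2.imread(f'pics/{n}.png').shape)"
```

```text
(513, 783, 3)
(595, 700, 3)
```

View pics/top0z.png

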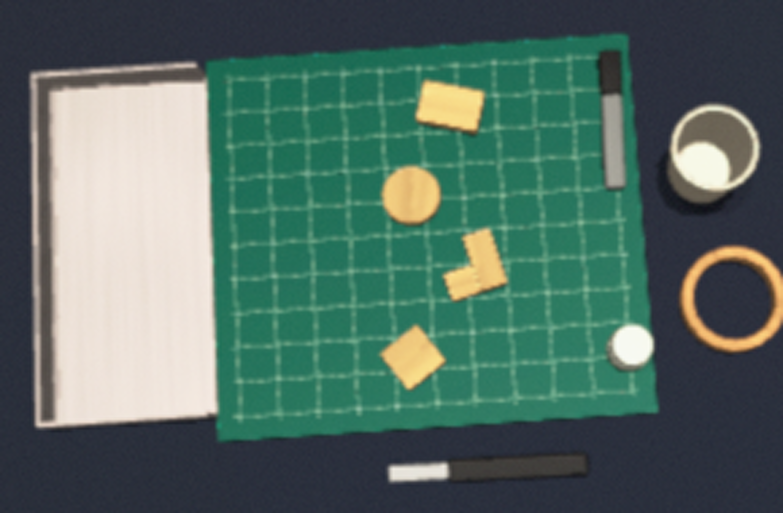

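View pics/side0z.png

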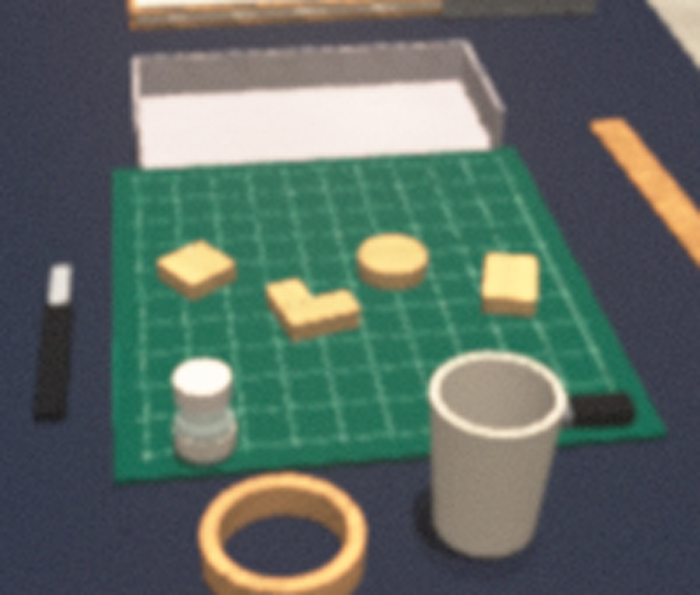

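The close-ups confirm the layout: the oblong is right of the disc, and the ell and square are left of it, as seen along +y. The jar and marker are at the −y edge, well behind the offcuts. Next I check the heights from two views.

```bash
cat >> h.py <<'E'
def rows(p,yaw,q,yaw2,n):
    """rows in tool frame from (p,yaw deg) to (q,yaw2): straight world line, linear yaw"""
    p,q=np.array(p,float),np.array(q,float);out=[];d=(q-p)/n;dy=(yaw2-yaw)/n
    for i in range(n):
        a=np.radians(yaw+dy*i);out.append([round(d[0]*np.cos(a)+d[1]*np.sin(a),1),round(-d[2],1),round(-d[0]*np.sin(a)+d[1]*np.cos(a),1),0,round(-dy,1),0])
    return out
E
python3 - <<'E'
import pickle;from h import *
d=pickle.load(open("c0.pkl","rb"));T,S=d["top"],d["side"]
# left/right extreme top corners of square & oblong across views: zoom coords read -> pixels
k=2.7;K=3.5
P={"sq +x":((416/k+130,325/k+110),(236/K+230,268/K+110)),"sq -x":((412/k+130,389/k+110),(158/K+230,266/K+110)),"sq +y":((381/k+130,354/k+110),(200/K+230,241/K+110)),
"ell corner":((506/k+130,284/k+110),(293/K+230,327/K+110)),"obl +y+x":((424/k+130,81/k+110),(537/K+230,254/K+110)),"disc":((411/k+130,195/k+110),(393/K+230,255/K+110))}
for n,(a,b) in P.items():print(n,[np.round(x,4) for x in tri(T,a,S,b)])
print(rows((215,-506,205),-52,(484,-52,100),-52,12)[0])
E
```

```text
sq +x [array([ 0.489 , -0.0243,  0.0147]), np.float64(0.0045)]
sq -x [array([ 0.4337, -0.0202,  0.0167]), np.float64(0.0041)]
sq +y [array([0.4641, 0.0057, 0.0201]), np.float64(0.0042)]
ell corner [array([ 0.5235, -0.103 ,  0.0169]), np.float64(0.0063)]
obl +y+x [array([ 0.705 , -0.035 ,  0.0224]), np.float64(0.0059)]
disc [array([ 0.6029, -0.0218,  0.0184]), np.float64(0.0045)]
[np.float64(-16.0), np.float64(8.8), np.float64(41.0), 0, -0.0, 0]
```

Emit:
step_arm(
  targets=[
    [0,0,0,0,-10.5,0],
    [0,0,0,0,-10.5,0],
    [0,0,0,0,-10.5,0],
    [0,0,0,0,-10.5,0],
    [0,0,0,0,-10.5,0],
    [0,0,0,0,-10.5,0],
    [0,0,0,0,-10.5,0],
    [0,0,0,0,-10.5,0],
    [0,0,0,0,-10.5,0],
    [0,0,0,0,-10.5,0],
    [0,0,0,0,0,0],
  ],
  gripper=-1,
)

```text
time_s: 1.48
ee_pos: [0.215, -0.5061, 0.2052]
eef_rot: [-1.571, 0.001, -0.908]
force: [0.3, 0.4, 0.4]
grip_width: 0.0007
```

The two-view heights of the offcut tops come out at about 15–22 mm, which agrees with 21 mm within the calibration. Now I go above the square's start point.

Emit:
step_arm(
  targets=[
    [-16,8.8,41,0,0,0],
    [-16,8.8,41,0,0,0],
    [-16,8.8,41,0,0,0],
    [-16,8.8,41,0,0,0],
    [-16,8.8,41,0,0,0],
    [-16,8.8,41,0,0,0],
    [-16,8.8,41,0,0,0],
    [-16,8.8,41,0,0,0],
    [-16,8.8,41,0,0,0],
    [-16,8.8,41,0,0,0],
    [-16,8.8,41,0,0,0],
    [0,0,0,0,0,0],
  ],
)

```text
time_s: 2.98
ee_pos: [0.4624, -0.0878, 0.1079]
eef_rot: [-1.571, 0.001, -0.909]
force: [0.2, -0.8, 1.0]
grip_width: 0.0006
```

Emit:
step_arm(
  targets=[
    [-7.4,10,19.2,0,0,0],
    [-7.4,18,19.2,0,0,0],
    [0,20,0,0,0,0],
    [0,20,0,0,0,0],
    [0,0,0,0,0,0],
  ],
)

```text
time_s: 3.6
ee_pos: [0.4822, -0.055, 0.0399]
eef_rot: [-1.572, 0.002, -0.911]
force: [0.2, -0.2, 0.9]
grip_width: 0.0007
```

```bash
cat > snap.py <<'E'
import sys,pickle;from h import *;from station import get_obs,camera
n=sys.argv[1];d={}
for k in sys.argv[2:]:
    c=camera(k);d[k]=c;x0,y0,x1,y1={"top":(130,110,420,300),"side":(230,110,430,280)}[k];f={"top":2.7,"side":3.5}[k]
    cv2.imwrite(f"pics/{k}{n}.png",cv2.resize(c["pixels"][y0:y1,x0:x1,::-1],None,fx=f,fy=f,interpolation=2))
pickle.dump(d,open(f"c{n}.pkl","wb"));o=get_obs();print(o["time_s"],o["ee_pos"].round(4),np.degrees(o["eef_rot"]).round(1),o["force"].round(1))
E
python3 snap.py 1 top side
```

```text
3.7 [ 0.4832 -0.055   0.0413] [-90.   -0.  -52.1] [-0.6  0.1 -0.2]
```

View pics/side1.png

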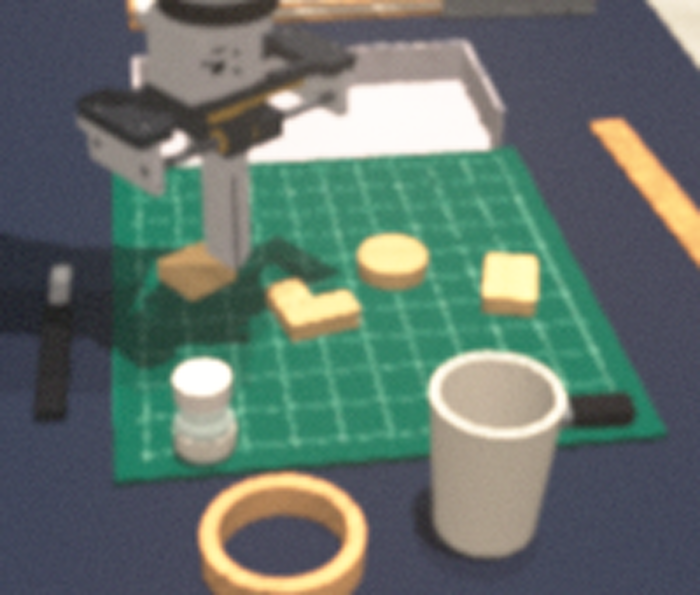

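View pics/top1.png

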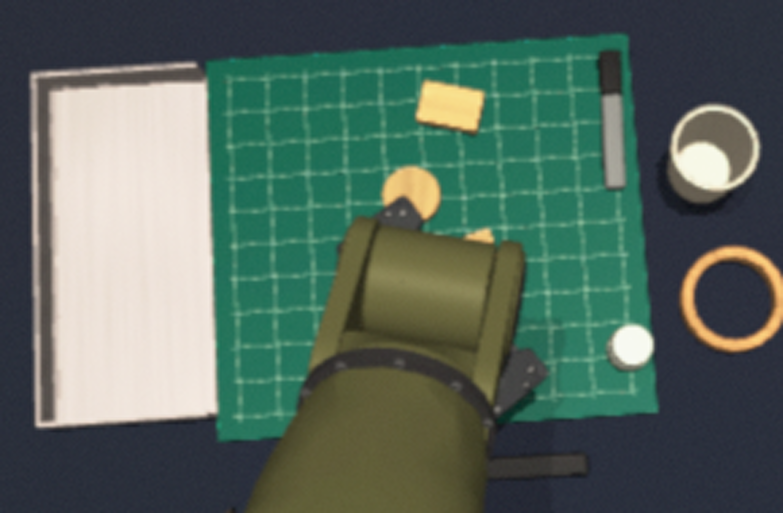

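The top view is hidden by the arm. The side view shows the closed finger tip at zoom (232,265), in the gap between the square and the ell. Next I lower it and push, turning the heading from 128° to 80°.

Emit:
step_arm(
  targets=[
    [0,15,0,0,0,0],
    [0,15.5,0,0,0,0],
    [0,0,0,0,0,0],
    [-6,0,0,0,0,0],
    [-6,0,0,0,0,0],
    [-6,0,0,0,0,0],
    [-6,0,0,0,2,0],
    [-6,0,0,0,3,0],
    [-6,0,0,0,3,0],
    [-6,0,0,0,3,0],
    [-6,0,0,0,3,0],
  ],
)

```text
time_s: 5.08
ee_pos: [0.4556, -0.0147, 0.0104]
eef_rot: [-1.57, -0.0, -1.153]
force: [-0.5, -0.6, -0.4]
grip_width: 0.0001
```

```bash
python3 snap.py 2 side
```

```text
5.125 [ 0.4553 -0.0143  0.0103] [-90.   -0.  -66.2] [ 0.3  0.5 -0.3]
```

View pics/side2.png

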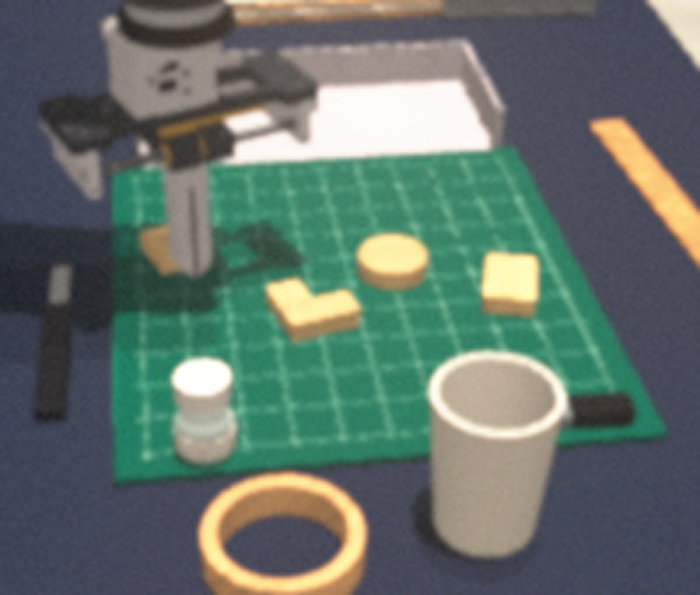

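Run:
```python
import pickle;from h import *
S=pickle.load(open("c2.pkl","rb"))["side"]
for h in (.434,.444,.454):print(h,(proj(S,(h,.011,.021))-[230,110])*3.5)
hsv=cv2.cvtColor(S["pixels"],cv2.COLOR_RGB2HSV)
x0,y0=262,168;m=cv2.inRange(hsv,(8,60,80),(32,255,255))[y0:195,x0:300]
print([(cv2.boundingRect(q),[ (plane(S,a+x0,b+y0,.021)[:2]*1000).round() for a,b in cv2.approxPolyDP(q,1,True)[:,0]]) for q in cv2.findContours(m,0,1)[0]])
```

```text
0.434 [155.74707363 238.30649274]
0.444 [169.46172904 237.74462638]
0.454 [183.15302999 237.1837168 ]
[((8, 6, 11, 15), [array([422.,  22.]), array([425.,  -7.]), array([436., -31.]), array([448., -32.]), array([443., -13.]), array([443.,  21.]), array([438.,  31.])])]
```

The square's visible corners at (422,22) and (436,−31) match flat contact. I continue the turn.

Emit:
step_arm(
  targets=[
    [-6,0,0,0,3,0],
    [-6,0,0,0,3,0],
    [-6,0,0,0,3,0],
    [-6,0,0,0,3,0],
    [-6,0,0,0,3,0],
    [-6,0,0,0,3,0],
    [-6,0,0,0,3,0],
    [-6,0,0,0,3,0],
    [-6,0,0,0,3,0],
    [-6,0,0,0,3,0],
    [-6,0,0,0,2,0],
    [-6,0,0,0,0,0],
  ],
)

```text
time_s: 6.62
ee_pos: [0.4465, 0.0554, 0.0103]
eef_rot: [-1.57, 0.0, -1.709]
force: [0.5, -0.6, 1.1]
grip_width: 0.0003
```

```bash
python3 snap.py 3 side top
```

```text
6.725 [0.4465 0.0556 0.0102] [-90.    0.  -97.9] [ 0.5  0.1 -0. ]
```

View pics/side3.png

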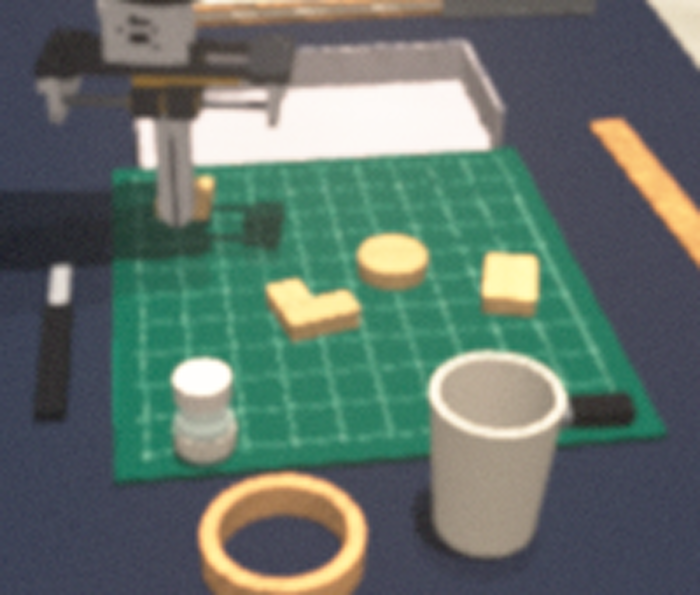

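View pics/top3.png

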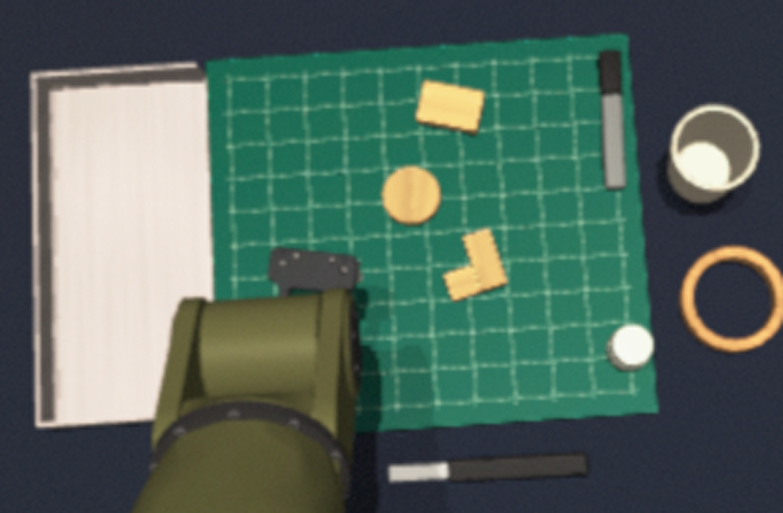

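Run:
```python
import pickle;from h import *
S=pickle.load(open("c3.pkl","rb"))["side"]
for P in((.430,.083,.021),(.450,.083,.021),(.470,.083,.021),(.470,.063,.006)):print((proj(S,P)-[230,110])*3.5)
for z in((214,178),(214,195),(211,220)):print((plane(S,z[0]/3.5+230,z[1]/3.5+110,.021)*1000).round())
```

```text
[151.80074447 189.69015201]
[177.65302528 188.70936269]
[203.42240421 187.73171851]
[204.69786918 217.44357592]
[479.  98.  21.]
[478.  71.  21.]
[475.  34.  21.]
```

The square sits about 9 mm to the right of the finger (right edge at x≈478). I back off, recentre and go on.

Emit:
step_arm(
  targets=[
    [5,0,0,0,0,0],
    [0,0,10,0,-4,0],
    [-4,0,0,0,0,0],
    [-6,0,0,0,0,0],
    [-6,0,0,0,0,0],
    [-6,0,0,0,0,0],
    [-6,0,0,0,0,0],
    [-6,0,0,0,0,0],
    [-6,0,0,0,0,0],
    [-6,0,0,0,0,0],
  ],
)

```text
time_s: 7.98
ee_pos: [0.4588, 0.0951, 0.0101]
eef_rot: [-1.571, -0.0, -1.64]
force: [0.2, 0.7, 0.1]
grip_width: 0.0008
```

```bash
python3 snap.py 4 side
```

```text
8.025 [0.4589 0.0955 0.0102] [-90.   0. -94.] [-0.7  0.7  1.1]
```

View pics/side4.png

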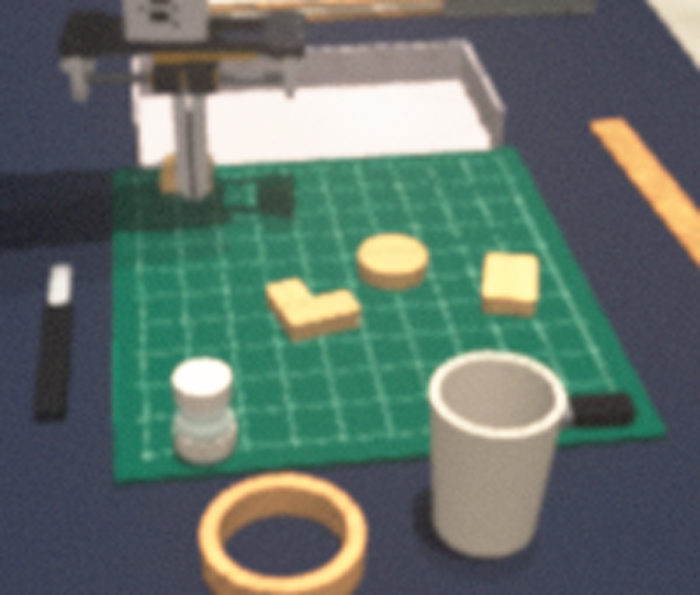

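Run:
```python
import pickle;from h import *
S=pickle.load(open("c4.pkl","rb"))["side"]
c=S["pixels"][145:175,268:300,::-1];cv2.imwrite("pics/z4.png",cv2.resize(c,None,fx=18,fy=18,interpolation=2))
c=pickle.load(open("c3.pkl","rb"))["side"]["pixels"][150:180,268:300,::-1];cv2.imwrite("pics/z3.png",cv2.resize(c,None,fx=18,fy=18,interpolation=2))
for P in((.43,.124,.021),(.47,.124,.021)):print((proj(S,P)-[268,145])*18)
```

```text
[100.82281039 214.97807149]
[357.9250404  205.62909801]
```

View pics/z4.png

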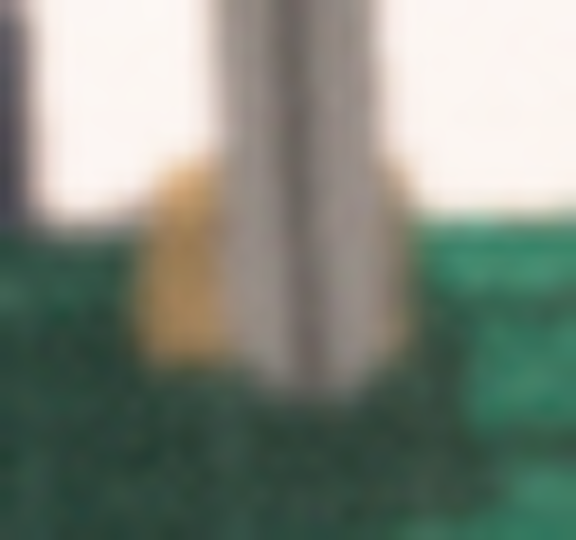

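View pics/z3.png

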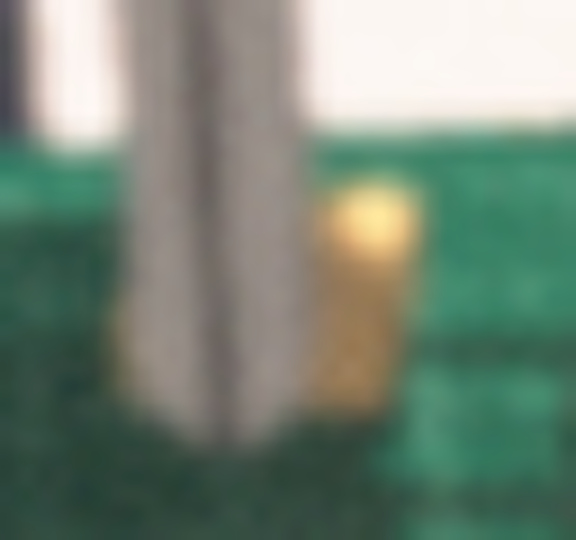

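The square now spans x=135–410 in the close-up and the finger 215–380, so it is about 4 mm off centre. I push on into the tray.

Emit:
step_arm(
  targets=[
    [-6,0,-1,0,0,0],
    [-6,0,-1,0,0,0],
    [-6,0,-1,0,0,0],
    [-6,0,0,0,0,0],
    [-6,0,0,0,0,0],
    [-6,0,0,0,0,0],
    [-6,0,0,0,0,0],
    [-6,0,0,0,0,0],
    [-6,0,0,0,0,0],
    [-6,0,0,0,0,0],
    [-6,0,0,0,0,0],
    [-6,0,0,0,0,0],
  ],
)

```text
time_s: 9.52
ee_pos: [0.4608, 0.1671, 0.0101]
eef_rot: [-1.571, -0.0, -1.64]
force: [-0.7, -0.0, 0.2]
grip_width: 0.0005
```

Emit:
step_arm(
  targets=[
    [-6,0,0,0,0,0],
    [-6,0,0,0,0,0],
    [-6,0,0,0,0,0],
    [-4,0,0,0,0,0],
    [0,0,0,0,0,0],
    [6,0,0,0,0,0],
    [8,0,0,0,0,0],
  ],
)

```text
time_s: 10.4
ee_pos: [0.4613, 0.1741, 0.0101]
eef_rot: [-1.571, -0.0, -1.64]
force: [-0.6, 0.0, 0.1]
grip_width: 0.0007
```

```bash
python3 snap.py 5 side
```

```text
10.45 [0.4612 0.1733 0.0101] [-90.  -0. -94.] [ 0.2 -0.6 -1.3]
```

View pics/side5.png

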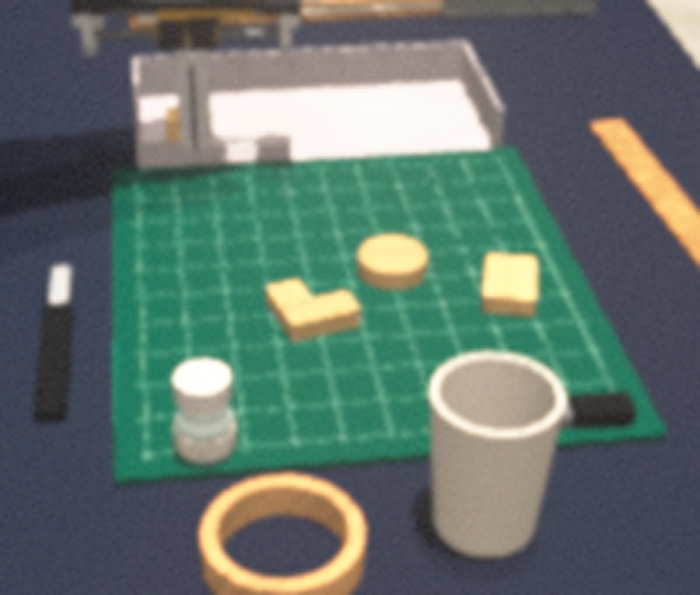

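The square is inside the tray at about zoom (170,125). Next is the ell.

Emit:
step_arm(
  targets=[
    [0,-30,0,0,0,0],
    [0,-30,0,0,-7,0],
    [0,-30,0,0,-7,0],
    [0,0,0,0,-7,0],
    [37.5,0,0,0,0,0],
    [37.5,0,0,0,0,0],
    [37.5,0,0,0,0,0],
    [37.5,0,0,0,0,0],
    [37.5,0,0,0,0,0],
    [37.5,0,0,0,0,0],
    [37.5,0,0,0,0,0],
    [37.5,0,0,0,0,0],
  ],
)

```text
time_s: 11.95
ee_pos: [0.5492, -0.1138, 0.1002]
eef_rot: [-1.571, 0.0, -1.274]
force: [-0.0, 0.2, -0.7]
grip_width: 0.0003
```

Emit:
step_arm(
  targets=[
    [0,20,0,0,0,0],
    [0,20,0,0,0,0],
    [0,10,0,0,0,0],
    [0,0,0,0,0,0],
  ],
)

```text
time_s: 12.45
ee_pos: [0.5489, -0.1122, 0.0499]
eef_rot: [-1.572, 0.0, -1.274]
force: [-0.0, -0.6, 0.9]
grip_width: 0.0007
```

```bash
python3 snap.py 6 side
```

```text
12.5 [ 0.5493 -0.1122  0.0505] [-90.  -0. -73.] [-0.8  1.  -0.3]
```

View pics/side6.png

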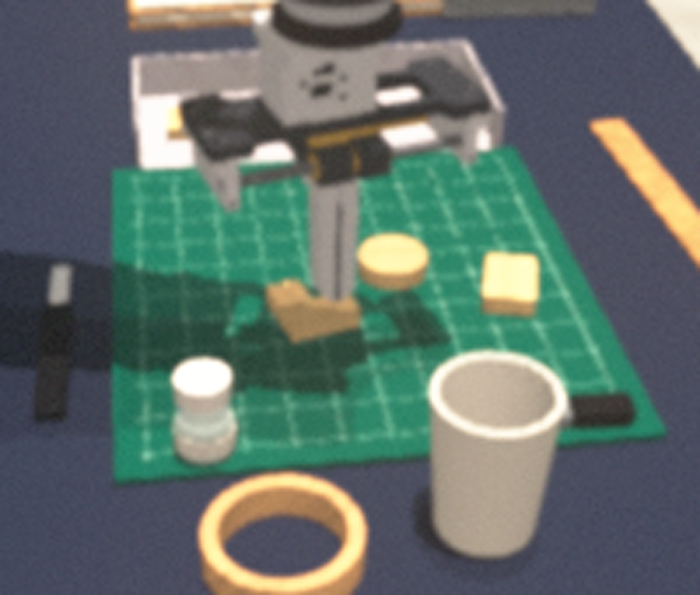

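Emit:
step_arm(
  targets=[
    [3,20,0,0,0,0],
    [0,20,0,0,0,0],
    [0,0,0,0,0,0],
    [-6,0,0,0,0,0],
    [-6,0,0,0,0,0],
    [-6,0,0,0,0,0],
    [-6,0,0,0,0,0],
    [-6,0,0,0,0,0],
    [-6,0,0,0,0,0],
    [-6,0,0,0,0,0],
  ],
)

```text
time_s: 13.75
ee_pos: [0.5377, -0.0745, 0.0102]
eef_rot: [-1.571, -0.0, -1.274]
force: [-0.2, -0.6, 0.8]
grip_width: 0.0004
```

```bash
python3 snap.py 7 side
python3 - <<'E'
import pickle;from h import *
S=pickle.load(open("c7.pkl","rb"))["side"]
c=S["pixels"][165:210,295:360,::-1];cv2.imwrite("pics/z7.png",cv2.resize(c,None,fx=12,fy=12,interpolation=2))
E
```

```text
13.8 [ 0.5374 -0.0739  0.0101] [-90.   0. -73.] [ 0.8  0.4 -0.2]
```

View pics/z7.png

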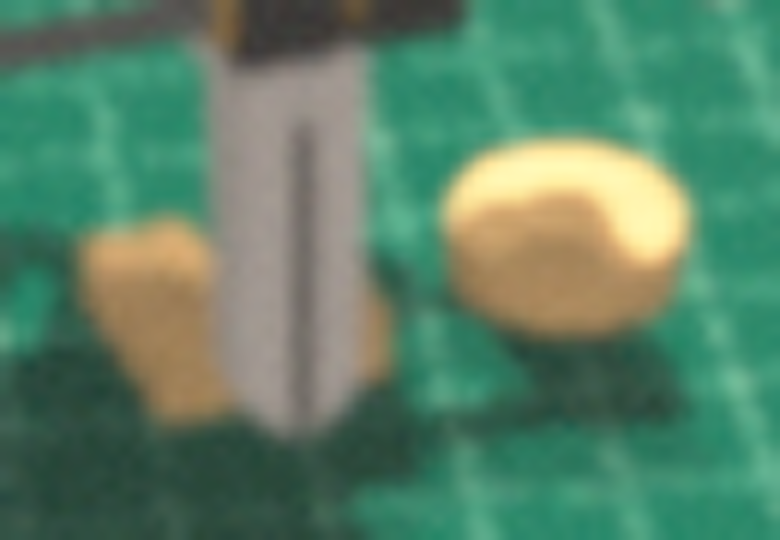

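Run:
```python
import pickle;from h import *
S=pickle.load(open("c7.pkl","rb"))["side"]
for n,z,h in(("corner bottom",(155,425),.006),("right bottom",(388,378),.006),("left top",(80,235),.021),("tcp",(298,432),.0101)):print(n,(plane(S,z[0]/12+295,z[1]/12+165,h)*1000).round())
print((proj(S,(.5374,-.0739,.0101))-[295,165])*12)
```

```text
corner bottom [515. -74.   6.]
right bottom [563. -61.   6.]
left top [502. -25.  21.]
tcp [543. -84.  10.]
[267.63157658 403.71977795]
```

The ell is in flat contact, with its outer edge running from about (511,−74) to (560,−61). The finger is about 4 mm right of the centre of mass. I continue with the turn.

Emit:
step_arm(
  targets=[
    [-6,0,-1,0,0,0],
    [-6,0,-1,0,0,0],
    [-6,0,-1,0,1,0],
    [-6,0,0,0,2,0],
    [-6,0,0,0,2,0],
    [-6,0,0,0,2,0],
    [-6,0,0,0,2,0],
    [-6,0,0,0,2,0],
    [-6,0,0,0,2,0],
    [-6,0,0,0,2,0],
  ],
)

```text
time_s: 15.05
ee_pos: [0.5221, -0.0169, 0.0101]
eef_rot: [-1.571, 0.0, -1.537]
force: [-0.0, -0.5, 0.3]
grip_width: 0.0009
```

```bash
python3 snap.py 8 side
python3 - <<'E'
import pickle;from h import *
S=pickle.load(open("c8.pkl","rb"))["side"]
c=S["pixels"][150:195,285:350,::-1];cv2.imwrite("pics/z8.png",cv2.resize(c,None,fx=12,fy=12,interpolation=2))
E
```

```text
15.1 [ 0.5221 -0.0163  0.0101] [-90.    0.  -88.2] [-0.5  0.5 -0.9]
```

View pics/z8.png

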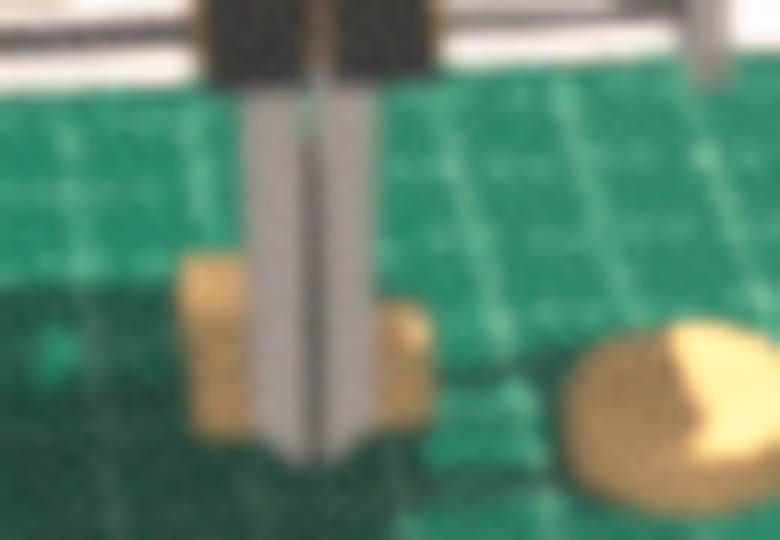

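The ell is square to the heading, spanning 190–430 with the finger at 313, so about 5 mm right of its centre of mass. I recentre and push on at 92°.

Emit:
step_arm(
  targets=[
    [3,0,0,0,0,0],
    [0,0,-5,0,0,0],
    [-5,0,0,0,0,0],
    [-6,0,0,0,0,0],
    [-6,0,0,0,0,0],
    [-6,0,0,0,0,0],
    [-6,0,0,0,0,0],
    [-6,0,0,0,0,0],
    [-6,0,0,0,0,0],
    [-6,0,0,0,0,0],
    [-6,0,0,0,0,0],
    [-6,0,0,0,0,0],
  ],
)

```text
time_s: 16.6
ee_pos: [0.5154, 0.0389, 0.0102]
eef_rot: [-1.571, -0.0, -1.535]
force: [-0.0, -0.6, 1.5]
grip_width: 0.0004
```

Emit:
step_arm(
  targets=[
    [-6,0,0,0,0,0],
    [-6,0,0,0,0,0],
    [-6,0,0,0,0,0],
    [-6,0,0,0,0,0],
    [-6,0,0,0,0,0],
    [-6,0,0,0,0,0],
    [0,0,0,0,0,0],
  ],
)

```text
time_s: 17.48
ee_pos: [0.514, 0.0749, 0.0101]
eef_rot: [-1.571, 0.0, -1.535]
force: [0.3, 0.5, -0.8]
grip_width: 0.0001
```

```bash
python3 snap.py 9 side
python3 - <<'E'
import pickle;from h import *
S=pickle.load(open("c9.pkl","rb"))["side"]
c=S["pixels"][130:175,275:340,::-1];cv2.imwrite("pics/z9.png",cv2.resize(c,None,fx=12,fy=12,interpolation=2))
E
```

```text
17.525 [0.514  0.0747 0.0101] [-90.   0. -88.] [0.5 0.2 0.7]
```

View pics/z9.png

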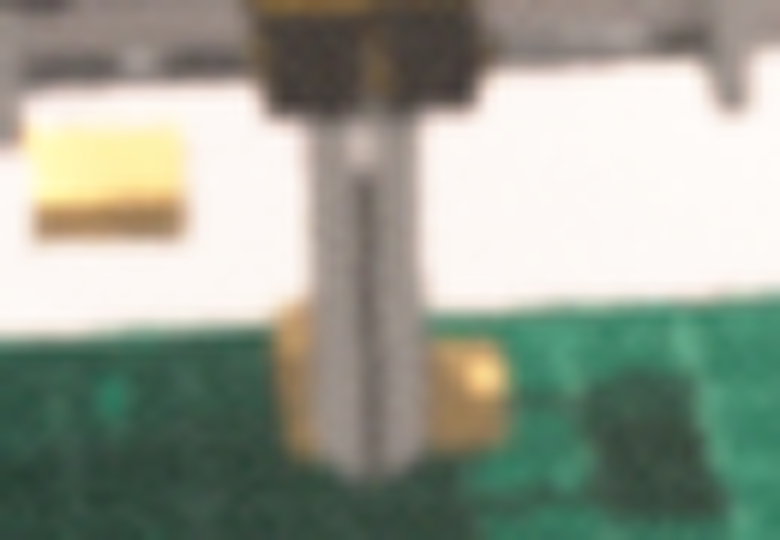

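The square lies well inside the tray at zoom (105,180). The ell is centred on the finger. I push it in.

Emit:
step_arm(
  targets=[
    [-6,0,0,0,0,0],
    [-6,0,0,0,0,0],
    [-6,0,0,0,0,0],
    [-6,0,0,0,0,0],
    [-6,0,0,0,0,0],
    [-6,0,0,0,0,0],
    [-6,0,0,0,0,0],
    [-6,0,0,0,0,0],
    [-6,0,0,0,0,0],
    [-6,0,0,0,0,0],
    [-6,0,0,0,0,0],
    [-6,0,0,0,0,0],
  ],
)

```text
time_s: 19.02
ee_pos: [0.5115, 0.1469, 0.0101]
eef_rot: [-1.571, 0.0, -1.536]
force: [0.8, -0.5, -0.3]
grip_width: 0.0002
```

Emit:
step_arm(
  targets=[
    [-6,0,0,0,0,0],
    [-6,0,0,0,0,0],
    [-6,0,0,0,0,0],
    [-6,0,0,0,0,0],
    [-6,0,0,0,0,0],
    [-6,0,0,0,0,0],
    [-4,0,0,0,0,0],
    [0,0,0,0,0,0],
    [6,0,0,0,0,0],
    [8,0,0,0,0,0],
  ],
)

```text
time_s: 20.27
ee_pos: [0.5106, 0.1718, 0.0101]
eef_rot: [-1.571, -0.0, -1.536]
force: [0.2, -0.9, 0.5]
grip_width: 0.0006
```

```bash
python3 snap.py 10 side
```

```text
20.325 [0.5107 0.171  0.0101] [-90.  -0. -88.] [-0.6 -1.5  0.5]
```

View pics/side10.png

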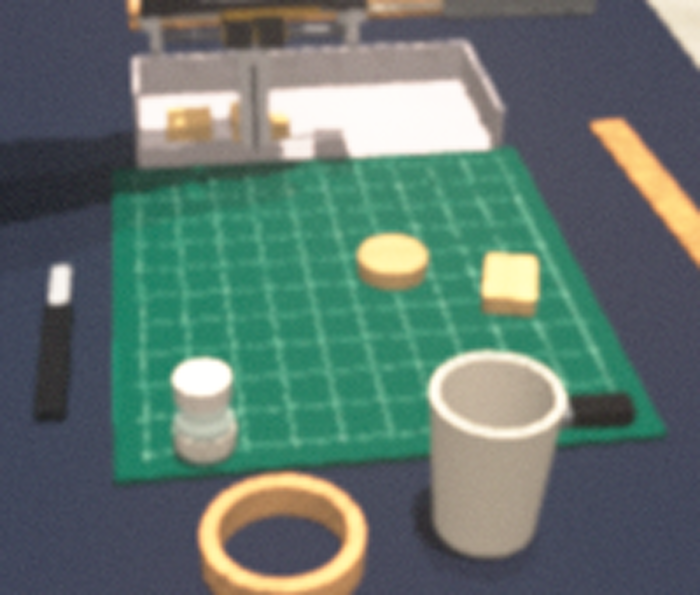

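The square and ell are both in the tray (zoom (190,122) and (258,120)). Next is the oblong.

Emit:
step_arm(
  targets=[
    [0,-30,0,0,0,0],
    [0,-30,0,0,7,0],
    [0,-30,0,0,7,0],
    [29.2,0,26.7,0,0,0],
    [29.2,0,26.7,0,0,0],
    [29.2,0,26.7,0,0,0],
    [29.2,0,26.7,0,0,0],
    [29.2,0,26.7,0,0,0],
    [29.2,0,26.7,0,0,0],
    [29.2,0,26.7,0,0,0],
    [29.2,0,26.7,0,0,0],
    [0,0,0,0,0,0],
  ],
)

```text
time_s: 21.82
ee_pos: [0.6713, -0.1031, 0.0995]
eef_rot: [-1.571, -0.0, -1.783]
force: [-0.5, 0.3, -0.3]
grip_width: 0.0003
```

Emit:
step_arm(
  targets=[
    [0,20,0,0,0,0],
    [0,20,0,0,0,0],
    [0,15,0,0,0,0],
    [0,0,0,0,0,0],
  ],
)

```text
time_s: 22.32
ee_pos: [0.6703, -0.0998, 0.0434]
eef_rot: [-1.574, 0.0, -1.779]
force: [0.8, 0.6, -0.1]
grip_width: 0.0001
```

```bash
python3 snap.py 11 side top
```

```text
22.425 [ 0.6713 -0.1002  0.0454] [ -90.    0. -102.] [0.1 0.  0.9]
```

View pics/side11.png

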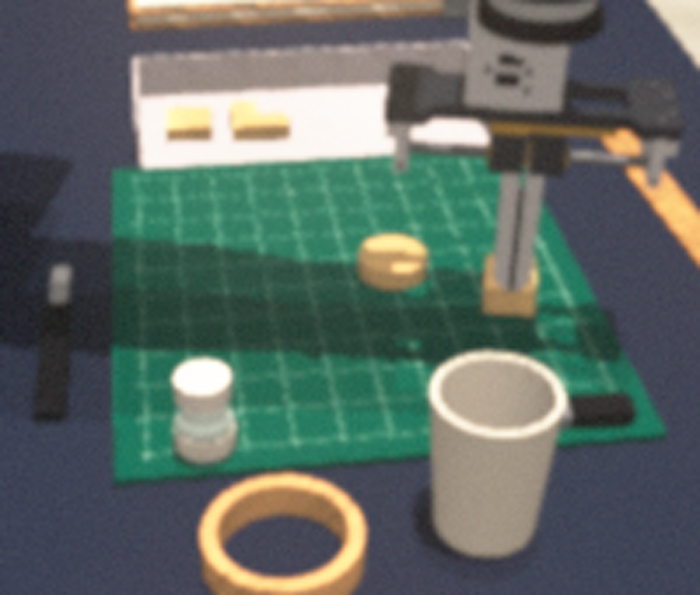

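View pics/top11.png

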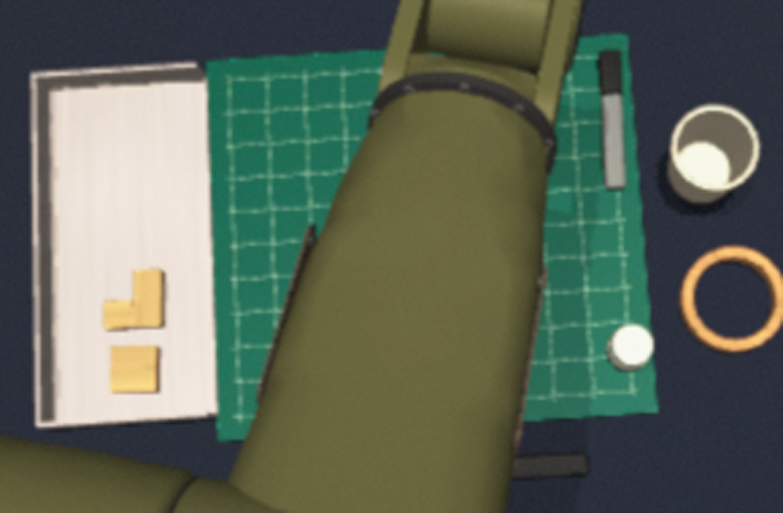

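The top view shows the square (135,370) and ell (140,305) in the tray, clear of the mouth at x≈212. The finger is right behind the oblong. I lower it and push, turning from 78° to about 100°.

Emit:
step_arm(
  targets=[
    [4,17,0,0,0,0],
    [0,18,0,0,0,0],
    [0,0,0,0,0,0],
    [-6,0,0,0,0,0],
    [-6,0,0,0,0,0],
    [-6,0,0,0,0,0],
    [-6,0,0,0,0,0],
    [-6,0,0,0,-2,0],
    [-6,0,0,0,-2,0],
    [-6,0,0,0,-2,0],
  ],
)

```text
time_s: 23.68
ee_pos: [0.6785, -0.0627, 0.0101]
eef_rot: [-1.571, -0.0, -1.673]
force: [0.6, -0.4, 0.4]
grip_width: 0.0003
```

```bash
python3 snap.py 12 side
python3 - <<'E'
import pickle;from h import *
S=pickle.load(open("c12.pkl","rb"))["side"]
c=S["pixels"][160:205,340:405,::-1];cv2.imwrite("pics/z12.png",cv2.resize(c,None,fx=12,fy=12,interpolation=2))
E
```

```text
23.725 [ 0.6785 -0.062   0.0101] [-90.    0.  -95.7] [ 0.2  0.9 -0. ]
```

View pics/z12.png

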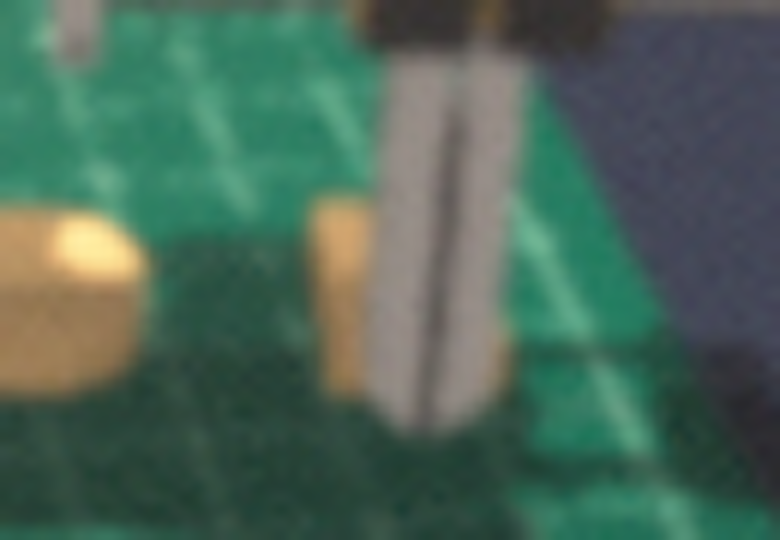

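The oblong's rear edge spans 325–505 with the finger at 430, so contact is flat and nearly centred. I continue.

Emit:
step_arm(
  targets=[
    [-6,0,-0.5,0,-2,0],
    [-6,0,-0.5,0,-2,0],
    [-6,0,-0.5,0,-2,0],
    [-6,0,-0.5,0,-2,0],
    [-6,0,0,0,-2,0],
    [-6,0,0,0,-2,0],
    [-6,0,0,0,-2,0],
    [-6,0,0,0,-1,0],
    [-6,0,0,0,0,0],
    [-6,0,0,0,0,0],
  ],
)

```text
time_s: 24.98
ee_pos: [0.6736, -0.0029, 0.0101]
eef_rot: [-1.571, 0.0, -1.414]
force: [0.5, -1.2, -0.2]
grip_width: 0.0006
```

```bash
python3 snap.py 13 side
python3 - <<'E'
import pickle;from h import *
S=pickle.load(open("c13.pkl","rb"))["side"]
c=S["pixels"][145:190,335:400,::-1];cv2.imwrite("pics/z13.png",cv2.resize(c,None,fx=12,fy=12,interpolation=2))
E
```

```text
25.025 [ 0.6735 -0.0023  0.0101] [-90.   0. -81.] [ 0.4  0.1 -0.7]
```

View pics/z13.png

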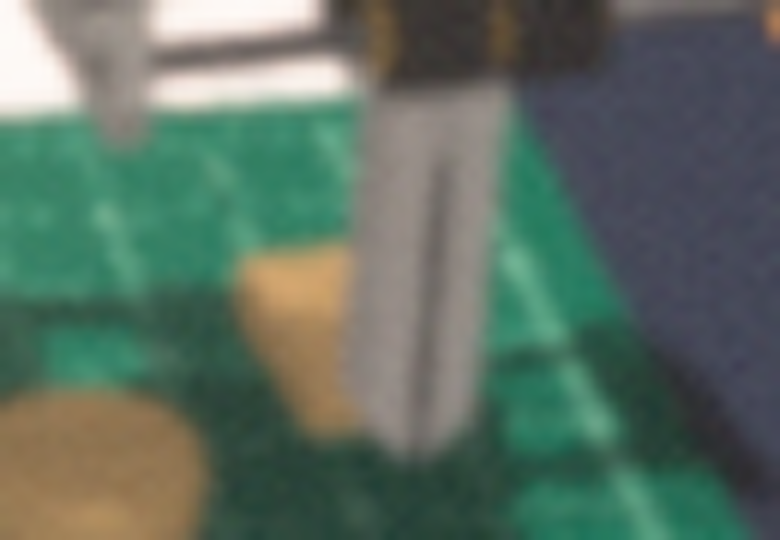

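Run:
```python
import pickle;from h import *
S=pickle.load(open("c13.pkl","rb"))["side"]
for n,z,h in(("rear left bottom",(302,437),.006),("front left top",(238,262),.021)):print(n,(plane(S,z[0]/12+335,z[1]/12+145,h)*1000).round())
```

```text
rear left bottom [656.   1.   6.]
front left top [649.  52.  21.]
```

The oblong is aligned at about 98° and centred. I push on into the tray.

Emit:
step_arm(
  targets=[
    [-6,0,0,0,0,0],
    [-6,0,0,0,0,0],
    [-6,0,0,0,0,0],
    [-6,0,0,0,0,0],
    [-6,0,0,0,0,0],
    [-6,0,0,0,0,0],
    [-6,0,0,0,0,0],
    [-6,0,0,0,0,0],
    [-6,0,0,0,0,0],
    [-6,0,0,0,0,0],
    [-6,0,0,0,0,0],
    [-6,0,0,0,0,0],
  ],
)

```text
time_s: 26.52
ee_pos: [0.6623, 0.0682, 0.0101]
eef_rot: [-1.571, 0.0, -1.413]
force: [0.1, -0.4, -0.3]
grip_width: 0.0002
```

```bash
python3 snap.py 14 side
python3 - <<'E'
import pickle;from h import *
S=pickle.load(open("c14.pkl","rb"))["side"]
c=S["pixels"][130:175,325:390,::-1];cv2.imwrite("pics/z14.png",cv2.resize(c,None,fx=12,fy=12,interpolation=2))
E
```

```text
26.575 [0.6622 0.0689 0.0101] [-90.    0.  -80.9] [-0.1  0.7 -0.5]
```

View pics/z14.png

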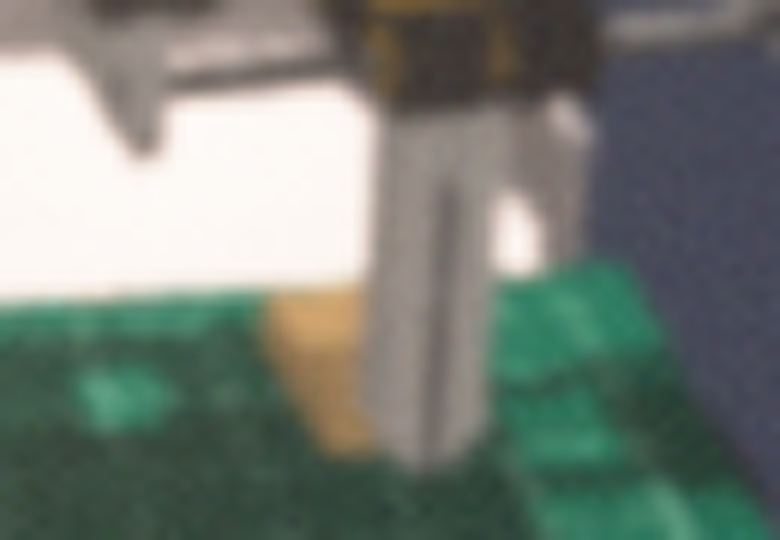

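The contact is unchanged: rear-left corner at (330,455), finger at 430. I push the rest of the way in.

Emit:
step_arm(
  targets=[
    [-6,0,0,0,0,0],
    [-6,0,0,0,0,0],
    [-6,0,0,0,0,0],
    [-6,0,0,0,0,0],
    [-6,0,0,0,0,0],
    [-6,0,0,0,0,0],
    [-6,0,0,0,0,0],
    [-6,0,0,0,0,0],
    [-6,0,0,0,0,0],
    [-6,0,0,0,0,0],
    [-6,0,0,0,0,0],
    [-6,0,0,0,0,0],
  ],
)

```text
time_s: 28.08
ee_pos: [0.651, 0.1393, 0.0102]
eef_rot: [-1.571, 0.0, -1.413]
force: [0.3, 0.1, 0.9]
grip_width: 0.0002
```

Emit:
step_arm(
  targets=[
    [-6,0,0,0,0,0],
    [-6,0,0,0,0,0],
    [-6,0,0,0,0,0],
    [-6,0,0,0,0,0],
    [-6,0,0,0,0,0],
    [-6,0,0,0,0,0],
    [-6,0,0,0,0,0],
    [-6,0,0,0,0,0],
    [0,0,0,0,0,0],
    [6,0,0,0,0,0],
    [8,0,0,0,0,0],
  ],
)

```text
time_s: 29.45
ee_pos: [0.6459, 0.1718, 0.0102]
eef_rot: [-1.571, -0.0, -1.413]
force: [-0.1, -0.0, -0.4]
grip_width: 0.0004
```

```bash
python3 snap.py 15 side
```

```text
29.5 [0.646  0.1707 0.0101] [-90.  -0. -81.] [ 0.5 -1.1 -0.1]
```

View pics/side15.png

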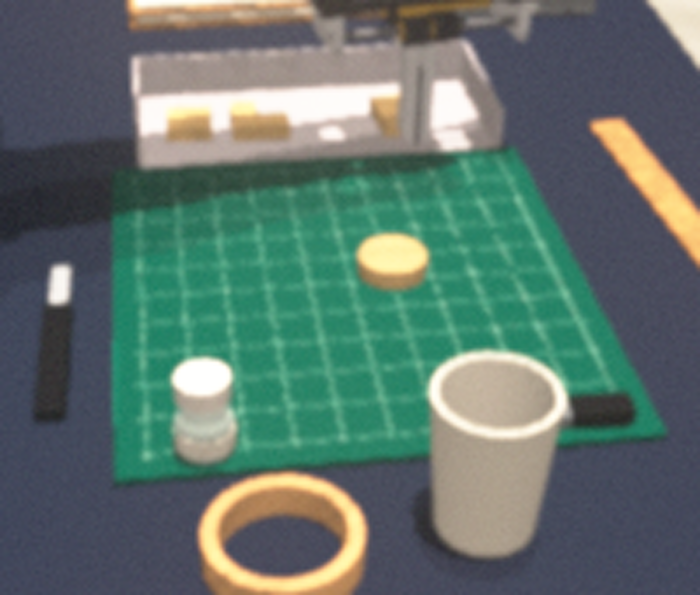

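Oblong is in. I lift straight up, move clear over the board and check from both views.

Emit:
step_arm(
  targets=[
    [0,-30,0,0,0,0],
    [0,-40,0,0,0,0],
    [0,-40,0,0,0,0],
    [0,-40,0,0,0,0],
    [40,0,0,0,0,0],
    [40,0,-30,0,0,0],
    [40,0,-30,0,0,0],
    [40,0,-30,0,0,0],
    [40,0,-30,0,0,0],
    [0,0,0,0,0,0],
  ],
)

```text
time_s: 30.75
ee_pos: [0.5576, -0.0466, 0.1606]
eef_rot: [-1.57, -0.0, -1.417]
force: [-0.3, 0.5, 0.8]
grip_width: 0.0003
```

```bash
python3 snap.py 16 side top
python3 - <<'E'
import pickle;from h import *
A=pickle.load(open("c16.pkl","rb"));B=pickle.load(open("c0.pkl","rb"))
mid=np.array([562,157.]);ex=np.array([.999,.042]);ey=np.array([-.042,.999])
for k,b,z in(("top",(140,125,215,272),.017),("side",(265,125,380,157),.017)):
    for q in blobs(A[k],b,100):
        M=cv2.moments(q);w=plane(A[k],M["m10"]/M["m00"],M["m01"]/M["m00"],z)[:2]*1000
        t=[(plane(A[k],*p[0],z)[:2]*1000-mid)@ey for p in q]
        print(k,"area",M["m00"],"tray x,y",round((w-mid)@ex),round((w-mid)@ey),"y range",round(min(t)),round(max(t)))
# change of other things: side image difference
for k,(x0,y0,x1,y1) in{"side":(230,160,430,290)}.items():
    d=cv2.absdiff(A[k]["pixels"],B[k]["pixels"]).max(2)
    m=(d[y0:y1,x0:x1]>40).astype(np.uint8);print(k,[cv2.boundingRect(q) for q in cv2.findContours(m,0,1)[0] if cv2.contourArea(q)>8])
E
```

```text
30.85 [ 0.5587 -0.0442  0.1604] [-90.  -0. -81.] [-0.3 -0.1  0.7]
top area 285.5 tray x,y -104 66 y range 46 86
top area 333.5 tray x,y -47 61 y range 39 92
top area 335.5 tray x,y 77 62 y range 34 91
side area 83.0 tray x,y -101 50 y range 23 79
side area 105.5 tray x,y -44 42 y range 16 80
side area 101.5 tray x,y 77 44 y range 11 80
side [(13, 25, 8, 13), (137, 21, 18, 20), (32, 18, 71, 30), (104, 17, 18, 11)]
```

View pics/top16.png

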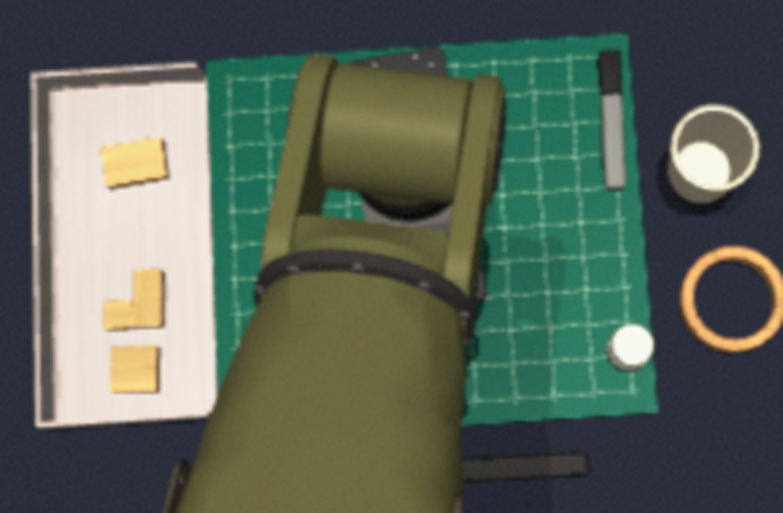

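View pics/side16.png

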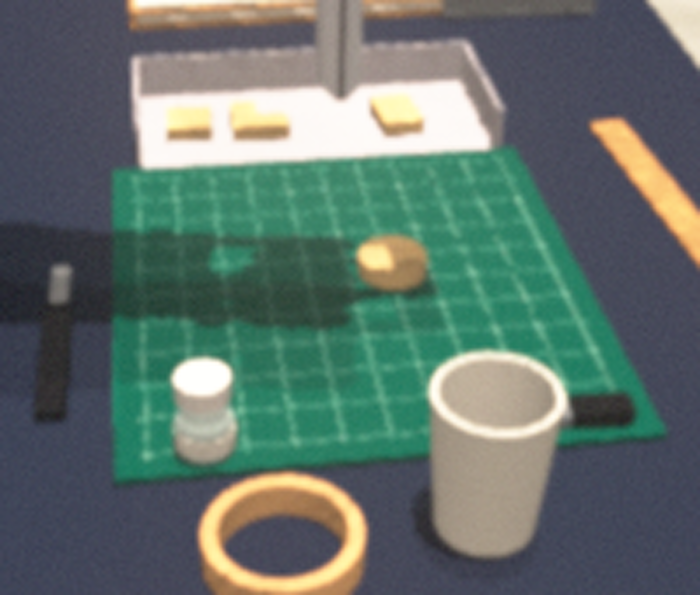

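All three offcuts lie flat in the tray, with every edge at least 30 mm past the mouth in the top view. The disc (side zoom (393,262)), jar, marker, tape ring, knife and cup are where they started, and the arm is clear of everything. I'm handing in.

```bash
python3 -c "
from station import job
print(job.hand_in())"
```

```text
the job is handed in; nothing more can be done
None
```

I swept the square, the ell and the oblong into the scrap tray one after another. I used closed fingers about 4 mm above the board, and it took about 31 s of the 72 s allowed. I re-centred the finger partway through the square and the ell because it had drifted 5–9 mm off centre. Hand-in gives no verdict, so the checks below are mine.

**Offcuts:** In the last top view all three lie flat and wholly inside the tray.

| Offcut | Tray x (mm) | Tray y (mm) | Nearest edge past the mouth (mm) |
|---|---|---|---|
| Square | −104 | 66 | 46 |
| Ell | −47 | 61 | 39 |
| Oblong | 77 | 62 | 34 |

**Other things:** The last pictures show the disc, jar, marker, tape ring, knife and cup where they began. The image difference I ran covers the side view only, and it showed only the arm's shadow and the places the offcuts left. The arm was raised, touching nothing.

**Disagreements:**
- The side view put the offcuts about 16–19 mm nearer the mouth (y 42–50 mm), because its outlines include their front faces. That still passes.
- The two-view heights of the offcut tops came out at 15–22 mm, against 21 mm from the text.
- The top view was partly hidden by the arm at the end, so I checked the disc only from the side.

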